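# Put the mixed-up lift-out covers of the water bath back into their own openings

### The arm

A 6-joint arm with a two-finger parallel gripper is mounted at the origin on the work surface; the furniture and walls round the work are solid. World frame = base frame: x ahead of the robot, y to its left, z up, the work surface at z = 0. Lengths are in m, angles in degrees, forces in N, time in s.
With the tool pointing down it reaches from about 0.25 to 0.725 m from the base axis. Payload 9.7 kg.
Tool frame: the origin (TCP) lies at the centre of the arm's flange, where the gripper is bolted on; the fingertips stand 173 mm ahead of it and the grasp point (between the pads) lies 155 mm ahead of it; z points along the fingers, y is the line along which they close (so a half turn about z gives the same grasp; the last joint's range is limited). The gripper opens to 85 mm and grips with 20 to 120 N. Pads are 22 mm wide; open, the fingers measure 114 mm over their backs; the gripper's body (76 mm by 85 mm) begins 54 mm behind the grasp point. The pads swing forward as they close: fully open they stand 13 mm farther back than shut.
Start: joints at [-73.109, 4.979, 10.078, 95.1, 0, 90], TCP at [0.16, -0.526, 0.405] pointing down, gripper open.
Joint ranges: [-179.16, 179.16], [-48.56, 103.87], [-65.8, 70.77], [-126.05, 130.52], [-82.76, 87.17], [-180, 180]. Speed limits (degrees/s): [127.2, 127.2, 147.25, 180, 180, 180].

### API

Orientations are given as [roll, pitch, yaw] about the fixed x, y, z axes, in that order (R = Rz(yaw) Ry(pitch) Rx(roll)).
In Python, from workcell import monitor, camera, get_calibration, bot gives the robot as it stands.
- The arm moves only by the tool carry_out, never from a script. Its argument "targets" is text: rows parted by semicolons, each of 7 numbers parted by spaces: the shift along the tool's x, y, z in units of 0.04 m (1.0 is 0.04 m), then the turn, a rotation vector about the tool's x, y, z in units of 0.1 rad (1.0 is 0.1 rad), then the opening, from -1 (shut) to 1 (fully open), so that 0 is half open. A call has exactly 8 rows; each row shifts and turns the commanded pose from where the row before left it, along the tool's axes as they then stand; what a row does not reach is not made up. A row lasts 1/12 s, in which the tool goes at most 41.7 mm and 7.16 degrees, less where a joint would pass 70% of its speed; a pose out of reach is approached as far as the arm can. A call with a number of a shift or a turn outside -1 to 1 is refused whole. A call with a gripper value outside its range is refused whole. The fingers move at their own pace and stop on an object; "newtons" is the grip in N (left out, the last holds). Time passes only in rows, so rows that do not move let the fingers close, or fill a call up. It gives the time, the measured TCP pose, the force, the opening and the grip force at its end, in the units of the state.
- monitor.get_obs(): the state, without advancing time (a new reading comes with each control period).
- camera(name): name is "scene" or "top" or "wrist"; returns the picture (480x640x3 uint8, red, green, blue); there is no depth.
- get_calibration(name): a dict with "fx", "fy", "cx", "cy" (pixels), "D" ([k1, k2, p1, p2, k3] as OpenCV has them; the pictures are not rectified), "view" (4x4, takes a point from world to camera coordinates). Camera axes: x right, y down, z forward; pixel columns grow to the right and rows downward; lengths in m; the calibration is good to about 2 mm. A picture is of the moment at which its call begins: read the wrist's pose just before it. get_calibration takes no time and is no camera call; for the wrist camera it gives the pose at the moment of the call.
- bot.job_done(): hands the job in; it is judged then, once.
The state is a dict: "time": time; "q": joint angles; "qd": joint speeds; "joint_efforts": joint torques, N m; "ee_pos": TCP position; "tcp_rot": TCP orientation; "wrist_force": force on the tool from outside, world axes, zero at the start; "torque": the same for the moment, N m; "opening": finger opening in m; "grasp_force": force on a finger pad.
Only numpy, scipy, OpenCV 4.12 (cv2) and the standard library are available. Lean on these libraries where they do the work, as an engineer would, in place of code of your own. Each camera call takes 0.05 s, during which the arm holds its last target. There are 200 camera calls.

### The job

The three lift-out covers of the water bath's top have been put back on the wrong openings, so they stand proud and the heat escapes. Put each cover into the opening it fits, round in round, square in square and long in slot, so that it drops in and its plate lies flat on the collar; the blank section of the top is free for setting a cover down on the way. Do not disturb the timer that lies on the bath.

Things in the scene. Friction and masses are not known exactly. Their poses are not given: they have to be found in the camera images.
- round_cover_grip (a point): Round stainless cover, loose, 0.2 kg: plate 93 mm across, 3 mm thick. Site: middle of its grip, an upright black bar 14 mm thick (cover x), 40 mm long (y), 36 mm tall; it lies 25 mm above the plate's underside. z is up. Plug below the plate: 8 mm deep, lower edge rounded, 78 mm across. Any yaw fits. At the start it lies on the square opening, turned up to 0.5 rad.
- square_cover_grip (a point): Square stainless cover, loose, 0.17 kg: plate 76 x 76 mm, 3 mm thick. Site: middle of its grip, an upright black bar 14 mm thick (cover x), 40 mm long (y), 36 mm tall; it lies 25 mm above the plate's underside. z is up. Plug below the plate: 8 mm deep, lower edge rounded, 52 x 52 mm. Any quarter turn fits. At the start it lies on the slot, turned up to 0.3 rad.
- slot_cover_grip (a point): Long stainless cover, loose, 0.18 kg: plate 50 (x) x 134 mm (y), 3 mm thick. Site: middle of its grip, an upright black bar 14 mm thick (cover x), 40 mm long (y), 36 mm tall; it lies 25 mm above the plate's underside. z is up. Plug below the plate: 8 mm deep, lower edge rounded, 28 (x) x 112 mm (y). Either way round fits. At the start it lies on the round opening, turned up to 0.2 rad.
- round_opening (a point): Centre of the round opening, 84 mm across, level with the top of its raised collar (95 mm outside, 4 mm above the sheet). Site x runs along the bath, y across it, z up. A seated cover's plate rests on the collar, its grip's middle 25 mm above this point (33 mm when it stands proud on its plug). The openings lie in strips 99.5 x 340 mm, fixed side by side on the bath in any order.
- square_opening (a point): Centre of the square opening, 58 x 58 mm, sides along the point's x and y, level with the top of its raised square collar (84 mm outside, 4 mm above the sheet). A seated cover's grip middle stands 25 mm above this point.
- slot_opening (a point): Centre of the slot, 34 mm (x) x 118 mm (y), level with the top of its raised collar (60 x 144 mm outside, 4 mm above the sheet). A seated cover's grip middle stands 25 mm above this point.
- blank_mid (a point): Middle of the plain strip without an opening (99.5 mm in x, 340 mm in y), on its top face, 4 mm lower than the collars' tops: the free spot. A cover set down here stands on its plug, its grip's middle 33 mm above this point.
- timer_mid (a point): White bench timer, 64 x 64 x 19 mm, lying loose on the far side of the bath's top, its middle about 130 mm from the line of openings; the point is at its middle. To be left alone.
Things that resemble listed ones, but are neither listed nor needed, are in the scene too. What is shaped like the part that bears round_cover_grip but blue is not meant.

How it is judged:
By the outcome, as a careful person would: the job done as asked, in the order asked, and still so for the second after the job is handed in, with the robot touching nothing.
It also fails if it takes over 88 s, if anything falls off the work surface, if the arm or the gripper's body presses on something with over 40 N, if the wrist force passes 120 N, or if a joint passes its speed limit or range.

## Working session

There is one attempt and no reset: what is moved stays moved. The work goes in short steps, Python scripts to look and compute and a tool call to move; the robot and the scene stay as the last step left them, time stands still between calls to the robot, and variables do not carry over. Pictures are saved under pics/ and viewed, at most 14 in all, crops included, and the job is handed in when it is done.

Besides the shell and the picture viewer there is one more tool, called as name(argument=value, ...), one argument or row to a line, values as JSON. carry_out: Moves the arm, as the interface text tells. Shifts and turns lie within -1 to 1; 1 stands for 0.04 m of shift or 0.1 rad of turn. Its arguments: {"type":"object","properties":{"targets":{"type":"string"},"newtons":{"type":"number"}},"required":["targets"]}

```bash
mkdir -p pics; ls
python3 - <<'E'
from workcell import monitor,camera,get_calibration
import cv2
for n in ["scene","top"]:
    c=get_calibration(n); print(n,{k:v for k,v in c.items()})
    cv2.imwrite(f"pics/{n}0.png",camera(n)[:,:,::-1])
print(monitor.get_obs())
E
```

```text
pics
scene {'fx': 606.2953774036922, 'fy': 606.2953774036922, 'cx': 325.17964286528877, 'cy': 238.7033817875626, 'D': array([-0.14892734,  0.        ,  0.        ,  0.        ,  0.        ]), 'view': array([[ 0.88558485, -0.46443567,  0.00624328, -0.57932155],
       [-0.35603011, -0.68738718, -0.63304141,  0.25075816],
       [ 0.29829856,  0.55838909, -0.77409276,  1.06888611],
       [ 0.        ,  0.        ,  0.        ,  1.        ]])}
top {'fx': 496.5364661564443, 'fy': 496.5364661564443, 'cx': 319.3344961933631, 'cy': 238.9308361701578, 'D': array([-0.09815593,  0.        ,  0.        ,  0.        ,  0.        ]), 'view': array([[-0.0068222 , -0.99985279,  0.01574321, -0.09962738],
       [-0.98569563,  0.0040727 , -0.16848603,  0.59808433],
       [ 0.16839711, -0.01666746, -0.98557831,  1.1783464 ],
       [ 0.        ,  0.        ,  0.        ,  1.        ]])}
{'time': 0.1, 'q': array([-7.31102953e+01,  5.00794594e+00,  1.00379383e+01,  9.50987993e+01,
       -5.91661763e-04,  8.99979429e+01]), 'qd': array([ 0.06602291, -0.03952719,  0.02230398,  0.0373732 ,  0.01874606,
        0.02851046]), 'joint_efforts': array([-2.17382271e-04, -5.21563125e+01,  4.65652585e+01,  1.59964710e-02,
       -5.33619868e-05, -7.30425938e-06]), 'ee_pos': array([ 0.15979106, -0.52627823,  0.40404441]), 'tcp_rot': array([-1.79931193e+02,  5.89190965e-04,  1.68917625e+01]), 'wrist_force': array([0.68541444, 0.04835562, 0.16213428]), 'torque': array([ 0.01963955,  0.04495701, -0.03779573]), 'grasp_force': 0.0, 'opening': 0.0854563086129443}
```

View pics/scene0.png

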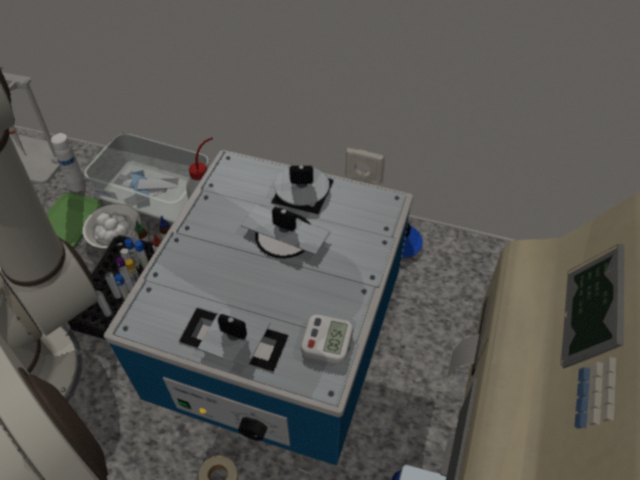

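View pics/top0.png

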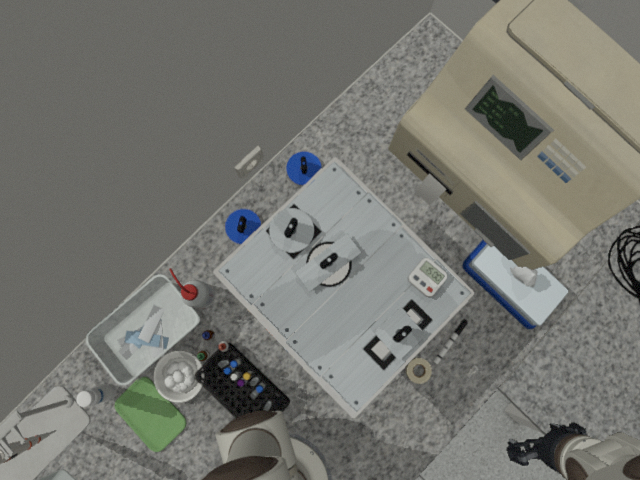

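The scene view shows three black-grip covers on the bath: round (302,180), long (285,225), square (232,335). In the top view these are at (293,231), (329,262) and (401,335). The lookalikes are the blue round covers on the bench, top view (303,168) and (242,226); the steel one on the bath is the right one. The strip order is square, round, blank (about 365,298), slot. The timer is at (428,276). Next I'll crop in close.

Run:
```python
import cv2
a=cv2.imread("pics/top0.png")[150:420,210:480]; cv2.imwrite("pics/topc.png",cv2.resize(a,(594,594),interpolation=cv2.INTER_CUBIC))
a=cv2.imread("pics/scene0.png")[145:415,100:420]; cv2.imwrite("pics/scenec.png",cv2.resize(a,(704,594),interpolation=cv2.INTER_CUBIC))
```

```text
(no output)
```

View pics/topc.png

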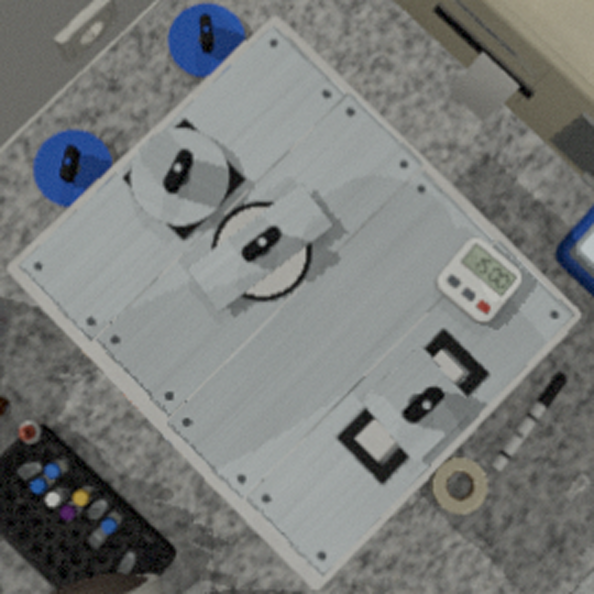

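View pics/scenec.png

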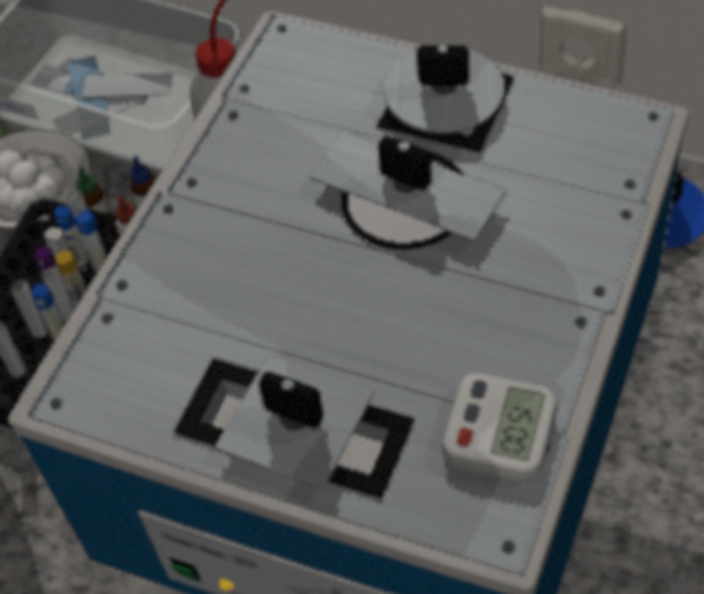

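The crops show the screws, the collars and a white dot on top of each grip. Dots in the top crop: round (178,170), long (262,242), square (426,404). Scene crop: (444,47), (403,146), (287,384). I'll triangulate from these.

```bash
cat > h.py <<'E'
import numpy as np, cv2
from workcell import get_calibration, monitor
from scipy.spatial.transform import Rotation as R
def K(c): return np.array([[c['fx'],0,c['cx']],[0,c['fy'],c['cy']],[0,0,1.]])
def norm(c,p): return cv2.undistortPoints(np.array(p,float).reshape(-1,1,2),K(c),c['D']).reshape(-1,2)
def tri(c1,p1,c2,p2):
    X=cv2.triangulatePoints(c1['view'][:3],c2['view'][:3],norm(c1,p1).T,norm(c2,p2).T); return (X[:3]/X[3]).T
def onz(c,p,z):
    V=c['view'];Rc=V[:3,:3];o=-Rc.T@V[:3,3]; n=norm(c,p); d=np.c_[n,np.ones(len(n))]@Rc
    return o+d*((np.asarray(z)-o[2])/d[:,2])[:,None]
def proj(c,X):
    V=c['view']; return cv2.projectPoints(np.array(X,float).reshape(-1,1,3),cv2.Rodrigues(V[:3,:3])[0],V[:3,3],K(c),c['D'])[0].reshape(-1,2)
E
python3 - <<'E'
from h import *
np.set_printoptions(precision=4,suppress=True)
t=get_calibration("top");s=get_calibration("scene")
T=np.array([(38,266),(91,321),(115,339),(169,396),(186,422),(241,479),(266,498),(322,555),(274,43),(326,94),(350,112),(403,164),(421,189),(554,314),(178,170),(262,242),(426,404)])/2.2+[210,150]
S=np.array([(282,29),(244,89),(233,116),(191,183),(168,210),(122,285),(107,318),(56,404),(653,116),(629,184),(626,214),(599,291),(580,322),(508,547),(444,47),(403,146),(287,384)])/2.2+[100,145]
X=tri(t,T,s,S); print(X)
z=X[:14,2].mean(); P=onz(t,T[:14],z); print("z",z)
# side axis
dx=P[7]-P[0]; print("bath x yaw",np.degrees(np.arctan2(dx[1],dx[0])),np.linalg.norm(dx), "y",np.degrees(np.arctan2(*(P[8]-P[0])[[1,0]])),np.linalg.norm(P[8]-P[0]))
c4=(P[0]+P[7]+P[8]+P[13])/4; print("centre",c4)
e=dx/np.linalg.norm(dx)
for k,n in enumerate(["square","round","blank","slot"]): print(n,c4+e*0.0995*(k-1.5))
# collars/grips bearings at plate height
g=np.array([(166,190),(190,152),(245,258),(281,229),(405,420),(443,388)])/2.2+[210,150]
G=onz(t,g,z+.05)
for i in (0,2,4): d=G[i+1]-G[i]; print("grip yaw(y axis)",np.degrees(np.arctan2(d[1],d[0])))
E
```

```text
[[ 0.5009  0.0904  0.2435]
 [ 0.4491  0.0398  0.2442]
 [ 0.4319  0.0175  0.2431]
 [ 0.3798 -0.0329  0.2444]
 [ 0.3562 -0.0485  0.2433]
 [ 0.3048 -0.0987  0.2444]
 [ 0.2872 -0.1212  0.245 ]
 [ 0.2358 -0.1716  0.2449]
 [ 0.7163 -0.1337  0.2464]
 [ 0.665  -0.1832  0.2458]
 [ 0.6478 -0.2061  0.2456]
 [ 0.5965 -0.2556  0.2453]
 [ 0.572  -0.272   0.2455]
 [ 0.452  -0.3944  0.246 ]
 [ 0.5822 -0.0436  0.3007]
 [ 0.5154 -0.118   0.2995]
 [ 0.3712 -0.2602  0.2991]]
z 0.24481873308006707
bath x yaw -135.32208524764388 0.37240669592637443 y -45.95142436849298 0.3113461281469085
centre [ 0.4743 -0.152   0.2448]
square [ 0.5804 -0.0471  0.2448]
round [ 0.5097 -0.117   0.2448]
blank [ 0.4389 -0.187   0.2448]
slot [ 0.3682 -0.257   0.2448]
grip yaw(y axis) -31.734904701727267
grip yaw(y axis) -51.359641900668215
grip yaw(y axis) -51.552041463939
```

carry_out(
  targets="0 0 -0.35 0 0 1 1;0 0 -0.35 0 0 1 1;0 0 -0.35 0 0 1 1;0 0 -0.35 0 0 1 1;0 0 -0.35 0 0 1 1;0 0 -0.35 0 0 1 1;0 0 -0.35 0 0 1 1;0 0 -0.35 0 0 1 1",
  newtons=50,
)

```text
time: 0.77
ee_pos: [0.1598, -0.5263, 0.517]
tcp_rot: [-180.0, 0.0, -29.2]
wrist_force: [0.5, -0.1, -1.5]
opening: 0.0853
grasp_force: 0.0
```

carry_out(
  targets="0.21 -0.98 0 0 0 0 1;0.21 -0.98 0 0 0 0 1;0.21 -0.98 0 0 0 0 1;0.21 -0.98 0 0 0 0 1;0.21 -0.98 0 0 0 0 1;0.21 -0.98 0 0 0 0 1;0.21 -0.98 0 0 0 0 1;0.21 -0.98 0 0 0 0 1",
)

```text
time: 1.43
ee_pos: [0.3712, -0.2826, 0.5166]
tcp_rot: [180.0, 0.0, -29.0]
wrist_force: [0.5, -1.2, -0.2]
opening: 0.0852
grasp_force: 0.0
```

Run:
```python
from h import *
from workcell import camera
o=monitor.get_obs();c=get_calibration("wrist");im=camera("wrist")
print(o['time'],o['ee_pos'],o['tcp_rot'],o['q']);print(c)
cv2.imwrite("pics/w1.png",im[:,:,::-1])
```

```text
1.4333 [ 0.37117348 -0.28262617  0.51656293] [ 1.79999853e+02  6.29240091e-03 -2.89588255e+01] [-3.72868276e+01 -2.24908846e+00  1.55176901e+01  1.07772983e+02
 -1.05643057e-03  1.71671998e+02]
{'fx': 357.54995923790017, 'fy': 357.54995923790017, 'cx': 326.65937642369715, 'cy': 239.71870848679458, 'D': array([0.00912257, 0.        , 0.        , 0.        , 0.        ]), 'view': array([[-4.84419479e-01, -8.74835741e-01, -4.42541348e-04,
        -6.77115154e-02],
       [-8.27198338e-01,  4.57876634e-01,  3.25717513e-01,
         3.58023102e-01],
       [-2.84746693e-01,  1.58149977e-01, -9.45467030e-01,
         6.37847885e-01],
       [ 0.00000000e+00,  0.00000000e+00,  0.00000000e+00,
         1.00000000e+00]])}
```

View pics/w1.png

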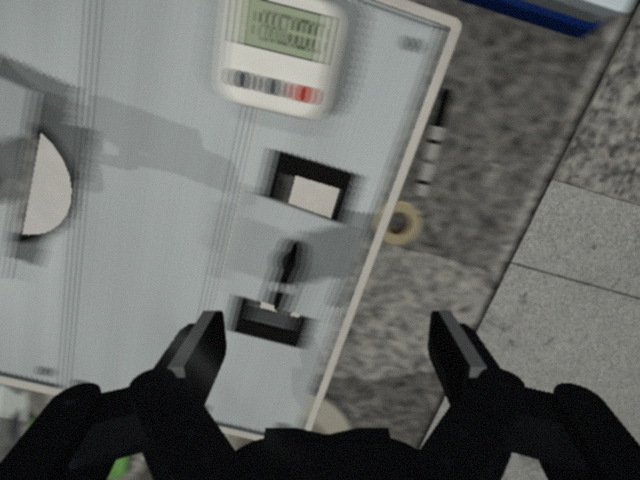

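The wrist view shows the slot with the square cover (grip 290,265), part of the round opening (45,190) and the timer (280,50). Joint 6 is nearly at its limit, so I'll use the half-turn grasp at yaw about 148.

```bash
cat >> h.py <<'E'
def plan(xyz,yaw,n,g,o=None):
    "rows from the present pose to TCP xyz,yaw (tool down)"
    o=o or monitor.get_obs(); p=np.array(o['ee_pos']); y0=np.radians(o['tcp_rot'][2])
    d=np.array(xyz)-p; dy=np.radians(yaw)-y0; rows=[]
    if abs(dy)>np.pi*1.2: dy-=2*np.pi*np.sign(dy)
    for k in range(n):
        a=y0+dy*k/n; s=d/n
        v=np.array([np.cos(a)*s[0]+np.sin(a)*s[1], np.sin(a)*s[0]-np.cos(a)*s[1], -s[2]])/.04
        rows.append("%.2f %.2f %.2f 0 0 %.2f %g"%(*v,-dy/n/.1,g))
    for i in range(0,n,8): print(";".join(rows[i:i+8]))
E
python3 - <<'E'
from h import *
plan([.582,-.045,.517],148.3,32,1)
E
```

```text
0.05 -0.24 -0.00 0 0 -0.97 1;0.08 -0.23 -0.00 0 0 -0.97 1;0.10 -0.22 -0.00 0 0 -0.97 1;0.12 -0.21 -0.00 0 0 -0.97 1;0.14 -0.20 -0.00 0 0 -0.97 1;0.16 -0.19 -0.00 0 0 -0.97 1;0.18 -0.17 -0.00 0 0 -0.97 1;0.19 -0.15 -0.00 0 0 -0.97 1
0.21 -0.13 -0.00 0 0 -0.97 1;0.22 -0.11 -0.00 0 0 -0.97 1;0.23 -0.09 -0.00 0 0 -0.97 1;0.23 -0.07 -0.00 0 0 -0.97 1;0.24 -0.05 -0.00 0 0 -0.97 1;0.24 -0.02 -0.00 0 0 -0.97 1;0.24 0.00 -0.00 0 0 -0.97 1;0.24 0.02 -0.00 0 0 -0.97 1
0.24 0.05 -0.00 0 0 -0.97 1;0.23 0.07 -0.00 0 0 -0.97 1;0.23 0.09 -0.00 0 0 -0.97 1;0.22 0.11 -0.00 0 0 -0.97 1;0.20 0.13 -0.00 0 0 -0.97 1;0.19 0.15 -0.00 0 0 -0.97 1;0.17 0.17 -0.00 0 0 -0.97 1;0.16 0.19 -0.00 0 0 -0.97 1
0.14 0.20 -0.00 0 0 -0.97 1;0.12 0.21 -0.00 0 0 -0.97 1;0.10 0.22 -0.00 0 0 -0.97 1;0.07 0.23 -0.00 0 0 -0.97 1;0.05 0.24 -0.00 0 0 -0.97 1;0.03 0.24 -0.00 0 0 -0.97 1;0.01 0.24 -0.00 0 0 -0.97 1;-0.02 0.24 -0.00 0 0 -0.97 1
```

carry_out(
  targets="0.05 -0.24 0 0 0 -0.97 1;0.08 -0.23 0 0 0 -0.97 1;0.1 -0.22 0 0 0 -0.97 1;0.12 -0.21 0 0 0 -0.97 1;0.14 -0.2 0 0 0 -0.97 1;0.16 -0.19 0 0 0 -0.97 1;0.18 -0.17 0 0 0 -0.97 1;0.19 -0.15 0 0 0 -0.97 1",
)

```text
time: 2.15
ee_pos: [0.4229, -0.2258, 0.5164]
tcp_rot: [-180.0, 0.0, 15.8]
wrist_force: [0.5, -0.6, 0.1]
opening: 0.0853
grasp_force: 0.0
```

carry_out(
  targets="0.21 -0.13 0 0 0 -0.97 1;0.22 -0.11 0 0 0 -0.97 1;0.23 -0.09 0 0 0 -0.97 1;0.23 -0.07 0 0 0 -0.97 1;0.24 -0.05 0 0 0 -0.97 1;0.24 -0.02 0 0 0 -0.97 1;0.24 0 0 0 0 -0.97 1;0.24 0.02 0 0 0 -0.97 1",
)

```text
time: 2.82
ee_pos: [0.4745, -0.1675, 0.5163]
tcp_rot: [-180.0, 0.0, 60.3]
wrist_force: [-0.2, 0.3, 0.4]
opening: 0.0856
grasp_force: 0.0
```

carry_out(
  targets="0.24 0.05 0 0 0 -0.97 1;0.23 0.07 0 0 0 -0.97 1;0.23 0.09 0 0 0 -0.97 1;0.22 0.11 0 0 0 -0.97 1;0.2 0.13 0 0 0 -0.97 1;0.19 0.15 0 0 0 -0.97 1;0.17 0.17 0 0 0 -0.97 1;0.16 0.19 0 0 0 -0.97 1",
)

```text
time: 3.48
ee_pos: [0.5255, -0.1086, 0.5163]
tcp_rot: [-180.0, -0.0, 104.7]
wrist_force: [-0.4, -0.1, 0.2]
opening: 0.0858
grasp_force: 0.0
```

carry_out(
  targets="0.14 0.2 0 0 0 -0.97 1;0.12 0.21 0 0 0 -0.97 1;0.1 0.22 0 0 0 -0.97 1;0.07 0.23 0 0 0 -0.97 1;0.05 0.24 0 0 0 -0.97 1;0.03 0.24 0 0 0 -0.97 1;0 0.24 0 0 0 -0.97 1;0 0.24 0 0 0 -0.97 1",
)

```text
time: 4.15
ee_pos: [0.5759, -0.0498, 0.5162]
tcp_rot: [-180.0, -0.0, 149.2]
wrist_force: [0.3, 0.0, 0.8]
opening: 0.0854
grasp_force: 0.0
```

```bash
cat >> h.py <<'E'
def look(name,wait=3):
    from workcell import camera
    for _ in range(wait): camera("wrist")
    o=monitor.get_obs();c=get_calibration("wrist");im=camera("wrist")[:,:,::-1]
    cv2.imwrite(f"pics/{name}.png",im); np.save(f"pics/{name}.npy",np.array([c],object),allow_pickle=True)
    print(o['time'],o['ee_pos'],o['tcp_rot'],'q6',o['q'][5],'op',o['opening']); return o,c,im
def cal(name): return np.load(f"pics/{name}.npy",allow_pickle=True)[0]
E
python3 - <<'E'
from h import *
o,c,im=look("w2")
print(proj(c,[o['ee_pos']-[0,0,.155],[.5822,-.0436,.2995],[.5154,-.118,.2995],[.5097,-.117,.248],[.4389,-.187,.244]]))
E
```

```text
4.3 [ 0.57571225 -0.04983451  0.51603517] [-1.79966017e+02 -5.90988006e-02  1.48811979e+02] q6 26.241570457825304 op 0.08513472465673982
[[327.99883094 334.1640632 ]
 [342.84431475 275.67936347]
 [165.84647588 245.06987548]
 [193.65152957 212.13562379]
 [ 46.74571765 175.33014088]]
```

View pics/w2.png

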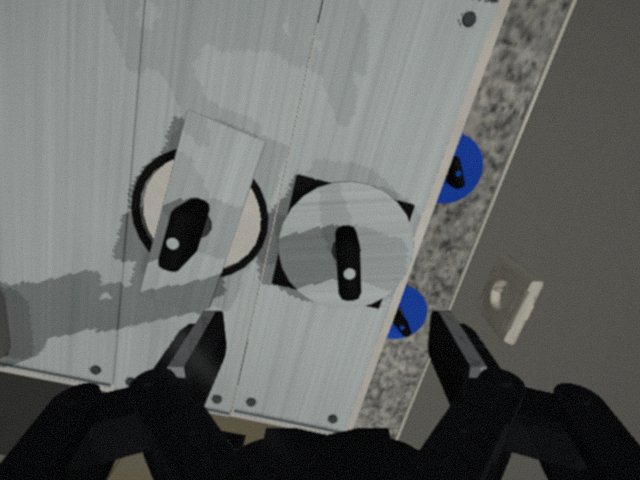

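The wrist view shows the round cover's grip dot at (349,273), the long cover's dot at (173,243), the square collar's corners at (297,175), (414,206), (379,307) and (272,283), and the round collar ring (132–268, 150–276). Now to measure against the plane heights.

Run:
```python
from h import *
np.set_printoptions(precision=4,suppress=True)
c=cal("w2")
print("dots",onz(c,[(349,273),(173,243)],.299))
q=onz(c,[(297,175),(414,206),(379,307),(272,283)],.248); print("sq",q,np.linalg.norm(q-np.roll(q,1,0),axis=1),q.mean(0))
r=onz(c,[(132,205),(268,212),(222,276)],.248);print("ring",r)
b=onz(c,[(346,228),(350,299)],[.263,.299]);print(b)
pl=onz(c,[(187,112),(265,141)],.259);d=pl[1]-pl[0];print("slot short edge",np.linalg.norm(d),np.degrees(np.arctan2(d[1],d[0])))
st=onz(c,[(145,0),(113,385),(319,0),(233,411)],.244); print(st); 
for i in(0,2): d=st[i+1]-st[i]; print(np.degrees(np.arctan2(d[1],d[0])))
s=onz(c,[(95,370),(132,382),(217,399),(251,402),(333,419),(469,19)],.244); print("screws",s)
# black mask of bar -> yaw
im=cv2.imread("pics/w2.png"); 
cv2.imwrite("pics/w2c.png",cv2.resize(im[100:320,110:430],(800,550),interpolation=cv2.INTER_CUBIC))
```

```text
dots [[ 0.5828 -0.0398  0.299 ]
 [ 0.5165 -0.1141  0.299 ]]
sq [[ 0.525  -0.0428  0.248 ]
 [ 0.584   0.0141  0.248 ]
 [ 0.6401 -0.0435  0.248 ]
 [ 0.5819 -0.1012  0.248 ]] [0.0816 0.0819 0.0804 0.082 ] [ 0.5828 -0.0433  0.248 ]
ring [[ 0.4841 -0.1496  0.248 ]
 [ 0.536  -0.0734  0.248 ]
 [ 0.5584 -0.1292  0.248 ]]
[[ 0.5692 -0.0318  0.263 ]
 [ 0.5975 -0.0477  0.299 ]]
slot short edge 0.048481552425334355 38.74677015920854
[[ 0.3952 -0.0641  0.244 ]
 [ 0.5923 -0.2673  0.244 ]
 [ 0.4472  0.0222  0.244 ]
 [ 0.666  -0.1987  0.244 ]]
-45.878151195259406
-45.267270192926155
screws [[ 0.5734 -0.2695  0.244 ]
 [ 0.5981 -0.2519  0.244 ]
 [ 0.6487 -0.2027  0.244 ]
 [ 0.6662 -0.1801  0.244 ]
 [ 0.7179 -0.1302  0.244 ]
 [ 0.5011  0.0925  0.244 ]]
```

View pics/w2c.png

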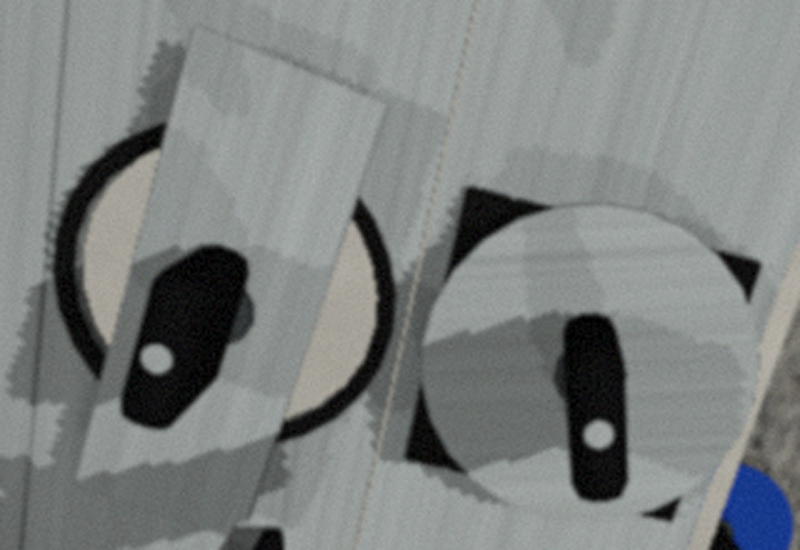

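Run:
```python
from h import *
c=cal("w2")
def f(p,z,n):
    p=np.array(p)/2.5+[110,100]; X=onz(c,p,z); d=X[1]-X[0]; print(n,np.degrees(np.arctan2(d[1],d[0])),np.linalg.norm(d))
f([(627,490),(627,380)],.299,"round bar")
f([(78,478),(197,28)],.259,"slot L");f([(245,520),(385,103)],.259,"slot R");f([(124,400),(155,285)],.299,"slot bar")
m=[(197,28),(385,103)]
plan([.5828,-.0398,.439],147.6,8,1)
```

```text
round bar 150.56465832688437 0.027533878161769533
slot L 126.70190993438322 0.12883816745129037
slot R 126.78256430262272 0.12474308984599629
slot bar 126.95525887270644 0.028794975705552627
-0.00 0.04 0.24 0 0 0.02 1;-0.00 0.04 0.24 0 0 0.02 1;-0.00 0.04 0.24 0 0 0.02 1;-0.00 0.04 0.24 0 0 0.02 1;-0.00 0.04 0.24 0 0 0.02 1;-0.00 0.04 0.24 0 0 0.02 1;-0.00 0.04 0.24 0 0 0.02 1;-0.00 0.04 0.24 0 0 0.02 1
```

carry_out(
  targets="0 0.06 0.2 0 0 -0.06 1;0 0.06 0.2 0 0 -0.06 1;0 0.06 0.2 0 0 -0.06 1;0 0.06 0.2 0 0 -0.06 1;0 0.06 0.3 0 0 -0.06 1;0 0 0.3 0 0 0 1;0 0 0.3 0 0 0 1;0 0 0.2 0 0 0 1",
)

```text
time: 5.02
ee_pos: [0.5813, -0.0396, 0.4387]
tcp_rot: [-180.0, -0.1, 150.6]
wrist_force: [-0.4, -1.3, -0.6]
opening: 0.0854
grasp_force: 0.0
```

carry_out(
  targets="0 0 0.03 0 0 0 -1;0 0 0 0 0 0 -1;0 0 0 0 0 0 -1;0 0 0 0 0 0 -1;0 0 0 0 0 0 -1;0 0 0 0 0 0 -1;0 0 0 0 0 0 -1;0 0 0 0 0 0 -1",
)

```text
time: 5.68
ee_pos: [0.5815, -0.0397, 0.4402]
tcp_rot: [180.0, 0.1, 150.6]
wrist_force: [0.1, -0.3, 5.7]
opening: 0.0132
grasp_force: 50.5
```

Run:
```python
from h import *
o=monitor.get_obs(); o=dict(o); o['ee_pos']=np.array([.5815,-.0397,.52])
plan([.4405,-.1835,.52],150.6,8,-1,o)
```

```text
0.16 -0.61 -0.00 0 0 0.00 -1;0.16 -0.61 -0.00 0 0 0.00 -1;0.16 -0.61 -0.00 0 0 0.00 -1;0.16 -0.61 -0.00 0 0 0.00 -1;0.16 -0.61 -0.00 0 0 0.00 -1;0.16 -0.61 -0.00 0 0 0.00 -1;0.16 -0.61 -0.00 0 0 0.00 -1;0.16 -0.61 -0.00 0 0 0.00 -1
```

carry_out(
  targets="0 0 -0.1 0 0 0 -1;0 0 -0.2 0 0 0 -1;0 0 -0.35 0 0 0 -1;0 0 -0.4 0 0 0 -1;0 0 -0.4 0 0 0 -1;0 0 -0.35 0 0 0 -1;0 0 -0.2 0 0 0 -1;0 0 0 0 0 0 -1",
)

```text
time: 6.35
ee_pos: [0.5813, -0.0397, 0.5215]
tcp_rot: [179.9, 0.1, 150.6]
wrist_force: [0.1, 0.6, -2.8]
opening: 0.0132
grasp_force: 49.6
```

Run:
```python
from h import *
o,c,im=look("w3")
```

```text
6.5 [ 0.58167829 -0.03974091  0.51877336] [-1.79976972e+02 -5.28495630e-02  1.50615305e+02] q6 25.475874128064568 op 0.013309245324745589
```

View pics/w3.png

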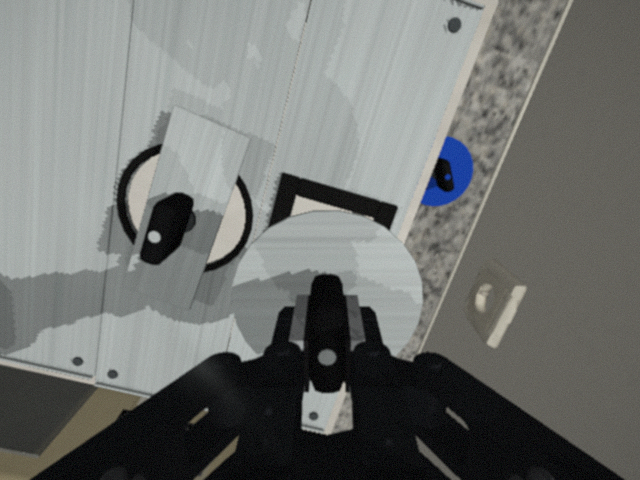

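The cover is held and level, with its dot at (327,357), and the square opening is visible. I'll check the in-hand offset and then carry it to the blank strip.

```bash
cat >> h.py <<'E'
def hand(name,px,o,top=.141):
    "dot of the held grip: offset from TCP in tool x,y (mm)"
    c=cal(name); X=onz(c,[px],o['ee_pos'][2]-top)[0]; a=np.radians(o['tcp_rot'][2]); d=X-o['ee_pos']
    return np.array([np.cos(a)*d[0]+np.sin(a)*d[1],np.sin(a)*d[0]-np.cos(a)*d[1]])*1e3
E
python3 - <<'E'
from h import *
print(hand("w3",(327,357),monitor.get_obs()))
E
```

```text
[-0.6318009  -0.38230581]
```

carry_out(
  targets="0.16 -0.61 0 0 0 0 -1;0.16 -0.61 0 0 0 0 -1;0.16 -0.61 0 0 0 0 -1;0.16 -0.61 0 0 0 0 -1;0.16 -0.61 0 0 0 0 -1;0.16 -0.61 0 0 0 0 -1;0.16 -0.61 0 0 0 0 -1;0.16 -0.61 0 0 0 0 -1",
)

```text
time: 7.22
ee_pos: [0.44, -0.1853, 0.5188]
tcp_rot: [-180.0, -0.1, 150.6]
wrist_force: [0.0, -0.2, -2.3]
opening: 0.0133
grasp_force: 49.6
```

carry_out(
  targets="0 0 0.1 0 0 0 -1;0 0 0.3 0 0 0 -1;0 0 0.4 0 0 0 -1;0 0 0.4 0 0 0 -1;0 0 0.4 0 0 0 -1;0 0 0.25 0 0 0 -1;0 0 0.1 0 0 0 -1;0 0 0 0 0 0 -1",
)

```text
time: 7.88
ee_pos: [0.4409, -0.1845, 0.4401]
tcp_rot: [-180.0, -0.1, 150.6]
wrist_force: [-0.3, 0.0, -2.7]
opening: 0.0131
grasp_force: 49.7
```

carry_out(
  targets="0 0 0.05 0 0 0 -1;0 0 0.05 0 0 0 -1;0 0 0 0 0 0 -1;0 0 0 0 0 0 1;0 0 0 0 0 0 1;0 0 0 0 0 0 1;0 0 -0.2 0 0 0 1;0 0 -0.3 0 0 0 1",
)

```text
time: 8.55
ee_pos: [0.441, -0.1847, 0.4575]
tcp_rot: [-180.0, -0.1, 150.6]
wrist_force: [0.1, -0.3, -0.1]
opening: 0.0729
grasp_force: 0.0
```

Run:
```python
from h import *
o=monitor.get_obs(); print(o['ee_pos'],o['opening'])
plan([.372,-.257,.517],128.5,8,1)
```

```text
[ 0.44096356 -0.18465066  0.457513  ] 0.07293976847579765
0.08 -0.30 -0.19 0 0 0.48 1;0.06 -0.31 -0.19 0 0 0.48 1;0.05 -0.31 -0.19 0 0 0.48 1;0.03 -0.31 -0.19 0 0 0.48 1;0.02 -0.31 -0.19 0 0 0.48 1;0.00 -0.31 -0.19 0 0 0.48 1;-0.01 -0.31 -0.19 0 0 0.48 1;-0.03 -0.31 -0.19 0 0 0.48 1
```

carry_out(
  targets="0 0 -0.6 0 0 0 1;0 0 -0.6 0 0 0 1;0.1 -0.41 -0.3 0 0 0.64 1;0.08 -0.41 0 0 0 0.64 1;0.05 -0.41 0 0 0 0.64 1;0.02 -0.42 0 0 0 0.64 1;-0.02 -0.42 0 0 0 0.64 1;-0.03 -0.41 0 0 0 0.64 1",
)

```text
time: 9.22
ee_pos: [0.3719, -0.2583, 0.5183]
tcp_rot: [180.0, 0.0, 128.4]
wrist_force: [-0.2, 0.7, 0.6]
opening: 0.0856
grasp_force: 0.0
```

Run:
```python
from h import *
o,c,im=look("w4")
print(proj(c,[[.372,-.257,.299]]))
```

```text
9.3667 [ 0.37202026 -0.25820772  0.51825088] [1.79979883e+02 5.23325415e-02 1.28554499e+02] q6 16.681131619356574 op 0.08524537642809141
[[328.10576995 267.64913291]]
```

View pics/w4.png

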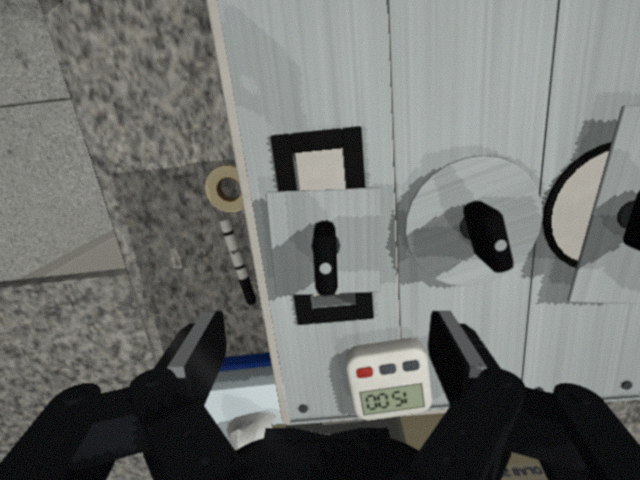

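The wrist view shows the square cover's dot at (325,268) and its plate edge (266,193)–(392,187). The slot collar's corners are (271,135), (361,127), (373,318) and (299,323). The timer is at (390,380), and the round cover sits on the blank strip at (475,220).

Run:
```python
from h import *
np.set_printoptions(precision=4,suppress=True)
c=cal("w4"); o=monitor.get_obs()
ang=lambda d:np.degrees(np.arctan2(d[1],d[0]))
print("dots",onz(c,[(325,268),(501,245)],[.299,.295]))
q=onz(c,[(271,135),(361,127),(373,318),(299,323)],.248); print("slot",q.mean(0),ang(q[0]-q[3]),ang(q[1]-q[2]),np.linalg.norm(q-np.roll(q,1,0),axis=1))
p=onz(c,[(266,193),(392,187)],.259); print("plate",ang(p[1]-p[0])+90,np.linalg.norm(p[1]-p[0]))
print("timer near corners",onz(c,[(347,350),(424,340),(356,417),(432,408)],.263))
D=onz(c,[(325,268)],.299)[0]
plan([D[0],D[1],.439],o['tcp_rot'][2],8,1)
im=cv2.imread("pics/w4.png");cv2.imwrite("pics/w4c.png",cv2.resize(im[110:340,240:420],(600,766))[:600])
```

```text
dots [[ 0.3707 -0.2583  0.299 ]
 [ 0.4418 -0.1856  0.295 ]]
slot [ 0.3694 -0.2548  0.248 ] 134.47740771076178 134.0962881863942 [0.1402 0.0581 0.1407 0.0571]
plate 131.27870917781246 0.08154960154141636
timer near corners [[ 0.4346 -0.3125  0.263 ]
 [ 0.4734 -0.2704  0.263 ]
 [ 0.4807 -0.357   0.263 ]
 [ 0.5219 -0.3124  0.263 ]]
0.00 -0.01 0.25 0 0 -0.00 1;0.00 -0.01 0.25 0 0 -0.00 1;0.00 -0.01 0.25 0 0 -0.00 1;0.00 -0.01 0.25 0 0 -0.00 1;0.00 -0.01 0.25 0 0 -0.00 1;0.00 -0.01 0.25 0 0 -0.00 1;0.00 -0.01 0.25 0 0 -0.00 1;0.00 -0.01 0.25 0 0 -0.00 1
```

View pics/w4c.png

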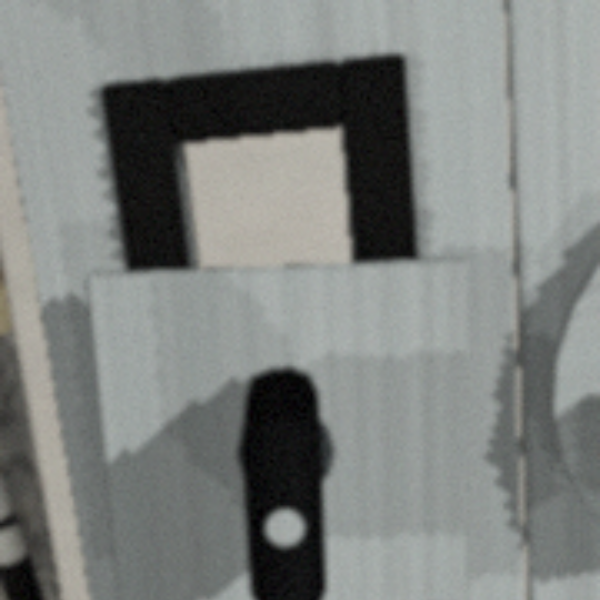

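carry_out(
  targets="0 -0.03 0.2 0 0 -0.06 1;0 0 0.3 0 0 -0.06 1;0 0 0.3 0 0 -0.06 1;0 0 0.3 0 0 -0.06 1;0 0 0.3 0 0 0 1;0 0 0.3 0 0 0 1;0 0 0.2 0 0 0 1;0 0 0.07 0 0 0 1",
)

```text
time: 10.08
ee_pos: [0.3719, -0.2581, 0.4371]
tcp_rot: [-180.0, -0.1, 130.1]
wrist_force: [-0.4, -0.1, -0.7]
opening: 0.0858
grasp_force: 0.0
```

carry_out(
  targets="0 0 0 0 0 0 -1;0 0 0 0 0 0 -1;0 0 0 0 0 0 -1;0 0 0 0 0 0 -1;0 0 0 0 0 0 -1;0 0 0 0 0 0 -1;0 0 0 0 0 0 -1;0 0 0 0 0 0 -1",
)

```text
time: 10.75
ee_pos: [0.3716, -0.2586, 0.4391]
tcp_rot: [180.0, 0.0, 130.0]
wrist_force: [0.6, 0.1, 2.8]
opening: 0.0133
grasp_force: 49.9
```

carry_out(
  targets="0 0 -0.1 0 0 0 -1;0 0 -0.2 0 0 0 -1;0 0 -0.35 0 0 0 -1;0 0 -0.4 0 0 0 -1;0 0 -0.4 0 0 0 -1;0 0 -0.35 0 0 0 -1;0 0 -0.2 0 0 0 -1;0 0 0 0 0 0 -1",
)

```text
time: 11.42
ee_pos: [0.3716, -0.2585, 0.5204]
tcp_rot: [180.0, 0.1, 130.0]
wrist_force: [0.5, -0.5, -2.0]
opening: 0.0135
grasp_force: 49.5
```

Run:
```python
from h import *
o=monitor.get_obs(); print(o['ee_pos'],o['tcp_rot'],o['opening'])
plan([.5828,-.0433,o['ee_pos'][2]],134.4,16,-1)
```

```text
[ 0.37160765 -0.25854237  0.52039221] [1.79968051e+02 1.17654930e-01 1.29993018e+02] 0.013455578330973038
0.05 0.47 -0.00 0 0 -0.05 -1;0.04 0.47 -0.00 0 0 -0.05 -1;0.04 0.47 -0.00 0 0 -0.05 -1;0.04 0.47 -0.00 0 0 -0.05 -1;0.04 0.47 -0.00 0 0 -0.05 -1;0.03 0.47 -0.00 0 0 -0.05 -1;0.03 0.47 -0.00 0 0 -0.05 -1;0.03 0.47 -0.00 0 0 -0.05 -1
0.03 0.47 -0.00 0 0 -0.05 -1;0.03 0.47 -0.00 0 0 -0.05 -1;0.02 0.47 -0.00 0 0 -0.05 -1;0.02 0.47 -0.00 0 0 -0.05 -1;0.02 0.47 -0.00 0 0 -0.05 -1;0.02 0.47 -0.00 0 0 -0.05 -1;0.01 0.47 -0.00 0 0 -0.05 -1;0.01 0.47 -0.00 0 0 -0.05 -1
```

carry_out(
  targets="0.05 0.47 0 0 0 -0.05 -1;0.04 0.47 0 0 0 -0.05 -1;0.04 0.47 0 0 0 -0.05 -1;0.04 0.47 0 0 0 -0.05 -1;0.04 0.47 0 0 0 -0.05 -1;0.03 0.47 0 0 0 -0.05 -1;0.03 0.47 0 0 0 -0.05 -1;0.03 0.47 0 0 0 -0.05 -1",
)

```text
time: 12.08
ee_pos: [0.478, -0.1501, 0.5178]
tcp_rot: [-180.0, -0.1, 132.3]
wrist_force: [-0.5, 0.3, -2.5]
opening: 0.0136
grasp_force: 49.5
```

carry_out(
  targets="0.03 0.47 0 0 0 -0.05 -1;0.03 0.47 0 0 0 -0.05 -1;0.02 0.47 0 0 0 -0.05 -1;0.02 0.47 0 0 0 -0.05 -1;0.02 0.47 0 0 0 -0.05 -1;0.02 0.47 0 0 0 -0.05 -1;0.01 0.47 0 0 0 -0.05 -1;0.01 0.47 0 0 0 -0.05 -1",
)

```text
time: 12.75
ee_pos: [0.5832, -0.0423, 0.5177]
tcp_rot: [-179.9, -0.1, 134.6]
wrist_force: [-0.5, 0.2, -1.4]
opening: 0.013
grasp_force: 49.5
```

```bash
cat >> h.py <<'E'
def dot(im,guess,r=28):
    x0,y0=int(guess[0])-r,int(guess[1])-r; g=cv2.GaussianBlur(cv2.cvtColor(np.ascontiguousarray(im),cv2.COLOR_BGR2GRAY),(3,3),0)[y0:y0+2*r,x0:x0+2*r]
    n,l,st,ce=cv2.connectedComponentsWithStats((g>90).astype(np.uint8))
    k=[i for i in range(1,n) if 40<st[i,4]<500 and .6<st[i,2]/st[i,3]<1.6]
    return [(ce[i]+[x0,y0],st[i,4]) for i in k]
E
python3 - <<'E'
from h import *
o,c,im=look("w5")
d=dot(im,(327,357));print(d)
for p,_ in d: print(hand("w5",p,o))
print(dot(cv2.imread("pics/w3.png"),(327,357)))
E
```

```text
12.9 [ 0.58330688 -0.04230917  0.51702658] [-1.79903290e+02 -1.08222723e-01  1.34663886e+02] q6 41.18772631458193 op 0.013374648101882616
[(array([326.50877193, 353.9122807 ]), np.int32(171))]
[ 0.95803252 -0.58561636]
[(array([326.74725275, 357.01098901]), np.int32(182))]
```

View pics/w5.png

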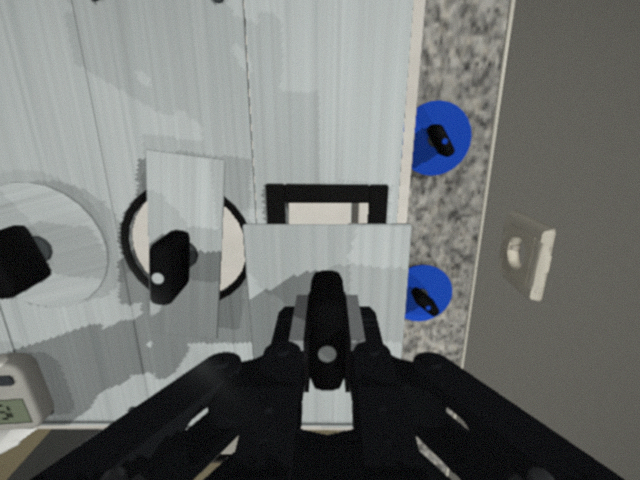

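The cover is held squarely. The square collar's far edge runs (266,184)–(388,184), centred on column 327, the same as the plate (244–410), so the yaw is aligned.

Run:
```python
from h import *
c=cal("w5");o=monitor.get_obs();a=np.radians(o['tcp_rot'][2]);ax=np.array([np.cos(a),np.sin(a)]);ay=np.array([np.sin(a),-np.cos(a)])
def rel(p,z): d=onz(c,p,z)[:,:2]-o['ee_pos'][:2]; return np.c_[d@ax,d@ay]*1e3
print("collar",rel([(266,184),(388,184)],.248)); print("open inner",rel([(286,202),(369,202)],.248))
print("w2 centre",(np.array([.5828,-.0433])-o['ee_pos'][:2])@np.c_[ax,ay]*1e3)
print("plate far corners",rel([(244,224),(410,224)],o['ee_pos'][2]-.159-.022))
r=rel([(147,150),(223,157)],.259);print(r)
```

```text
collar [[ 40.96671243 -40.54665151]
 [ 41.03048695  41.27193526]]
open inner [[ 28.66578263 -27.58338964]
 [ 28.71326387  29.02107751]]
w2 centre [-0.36914917 -0.20793228]
plate far corners [[ 39.11566152 -35.9721658 ]
 [ 39.1825947   36.74759776]]
[[  63.92427512 -111.17307987]
 [  59.78888614  -64.56056668]]
```

carry_out(
  targets="-0.03 0 0.2 0 0 0 -1;0 0 0.4 0 0 0 -1;0 0 0.4 0 0 0 -1;0 0 0.4 0 0 0 -1;0 0 0.3 0 0 0 -1;0 0 0.1 0 0 0 -1;0 0 0.1 0 0 0 -1;0 0 0.05 0 0 0 -1",
)

```text
time: 13.62
ee_pos: [0.5828, -0.0443, 0.4409]
tcp_rot: [180.0, 0.0, 134.5]
wrist_force: [-0.6, 0.2, -1.6]
opening: 0.0131
grasp_force: 49.5
```

carry_out(
  targets="0 0 0.05 0 0 0 -1;0 0 0.05 0 0 0 -1;0 0 0.05 0 0 0 -1;0 0 0.02 0 0 0 -1;0 0 0 0 0 0 -1;0 0 0 0 0 0 -1;0 0 0 0 0 0 -1;0 0 0 0 0 0 -1",
)

```text
time: 14.28
ee_pos: [0.5833, -0.0438, 0.434]
tcp_rot: [180.0, 0.0, 134.6]
wrist_force: [-0.6, 0.0, -1.4]
opening: 0.0134
grasp_force: 49.5
```

carry_out(
  targets="0 0 0.04 0 0 0 -1;0 0 0.04 0 0 0 -1;0 0 0 0 0 0 -1;0 0 0 0 0 0 1;0 0 0 0 0 0 1;0 0 0 0 0 0 1;0 0 0 0 0 0 1;0 0 -0.2 0 0 0 1",
)

```text
time: 14.95
ee_pos: [0.5833, -0.0439, 0.4374]
tcp_rot: [-179.9, -0.1, 134.6]
wrist_force: [-0.5, -0.9, 0.1]
opening: 0.0728
grasp_force: 0.0
```

Run:
```python
from h import *
o=dict(monitor.get_obs()); print(o['ee_pos'])
o['ee_pos']=np.array([o['ee_pos'][0],o['ee_pos'][1],.517])
plan([.5165,-.1141,.517],126.8,6,1,o)
```

```text
[ 0.5832635  -0.04387908  0.43735227]
-0.01 -0.40 -0.00 0 0 0.23 1;-0.02 -0.40 -0.00 0 0 0.23 1;-0.03 -0.40 -0.00 0 0 0.23 1;-0.04 -0.40 -0.00 0 0 0.23 1;-0.05 -0.40 -0.00 0 0 0.23 1;-0.06 -0.40 -0.00 0 0 0.23 1
```

Lift, check the seating and move above the long cover.

carry_out(
  targets="0 0 -0.4 0 0 0 1;0 0 -0.6 0 0 0 1;0 0 -0.6 0 0 0 1;0 0 -0.4 0 0 0 1;0 0 0 0 0 0 1;0 0 0 0 0 0 1;0 0 0 0 0 0 1;0 0 0 0 0 0 1",
)

```text
time: 15.62
ee_pos: [0.5834, -0.0439, 0.5175]
tcp_rot: [-179.9, -0.1, 134.6]
wrist_force: [-0.3, 0.2, 0.4]
opening: 0.0852
grasp_force: 0.0
```

carry_out(
  targets="-0.01 -0.4 0 0 0 0.23 1;-0.02 -0.4 0 0 0 0.23 1;-0.03 -0.4 0 0 0 0.23 1;-0.04 -0.4 0 0 0 0.23 1;-0.05 -0.4 0 0 0 0.23 1;-0.06 -0.4 0 0 0 0.23 1;0 0 0 0 0 0 1;0 0 0 0 0 0 1",
)

```text
time: 16.28
ee_pos: [0.5162, -0.1139, 0.5183]
tcp_rot: [-180.0, -0.0, 126.6]
wrist_force: [0.2, 0.8, 0.4]
opening: 0.0855
grasp_force: 0.0
```

Run:
```python
from h import *
o,c,im=look("w6",1)
g=proj(c,[[.5165,-.1141,.299],[.583,-.0438,.291],[.583,-.0438,.299],[.441,-.1847,.295]]);print(g)
for k in (0,1,3): print(dot(im,g[k],20))
for p,_ in dot(im,g[0],20): print(onz(c,[p],.299))
```

```text
16.3333 [ 0.51657192 -0.11355417  0.51821967] [-1.79986137e+02 -3.18450191e-02  1.26668004e+02] q6 40.93207449492148 op 0.0851947267103966
[[326.30385937 270.3443842 ]
 [490.26481988 238.42002424]
 [496.46075337 243.02021093]
 [153.99599616 285.51841136]]
[(array([325.06185567, 270.90721649]), np.int32(97))]
[(array([488.0106383 , 238.27659574]), np.int32(94))]
[(array([156.96703297, 286.69230769]), np.int32(91))]
[[ 0.51613633 -0.11481129  0.299     ]]
```

View pics/w6.png

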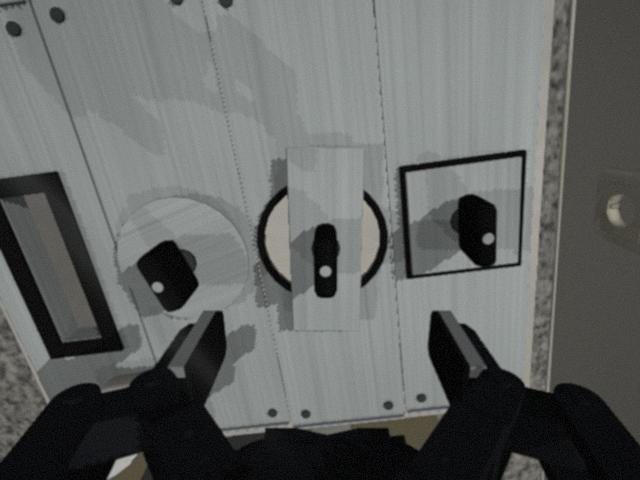

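The square cover is seated: its dot at (488,238) matches the seated height and the collar shows evenly around it. The long cover's dot is at (325,271), aligned with the tool. Grasping it.

carry_out(
  targets="-0.02 -0.03 0.2 0 0 0 1;0 0 0.3 0 0 0 1;0 0 0.3 0 0 0 1;0 0 0.3 0 0 0 1;0 0 0.3 0 0 0 1;0 0 0.3 0 0 0 1;0 0 0.2 0 0 0 1;0 0 0.07 0 0 0 1",
)

```text
time: 17.05
ee_pos: [0.5164, -0.1145, 0.4382]
tcp_rot: [-179.9, -0.1, 126.7]
wrist_force: [-0.9, 0.4, 0.0]
opening: 0.0852
grasp_force: 0.0
```

carry_out(
  targets="0 0 0 0 0 0 -1;0 0 0 0 0 0 -1;0 0 0 0 0 0 -1;0 0 0 0 0 0 -1;0 0 0 0 0 0 -1;0 0 0 0 0 0 -1;0 0 0 0 0 0 -1;0 0 0 0 0 0 -1",
)

```text
time: 17.72
ee_pos: [0.5161, -0.1149, 0.4404]
tcp_rot: [180.0, 0.0, 126.7]
wrist_force: [0.9, 0.5, 3.8]
opening: 0.0134
grasp_force: 49.2
```

carry_out(
  targets="0 0 -0.1 0 0 0 -1;0 0 -0.2 0 0 0 -1;0 0 -0.35 0 0 0 -1;0 0 -0.4 0 0 0 -1;0 0 -0.4 0 0 0 -1;0 0 -0.35 0 0 0 -1;0 0 -0.2 0 0 0 -1;0 0 0 0 0 0 -1",
)

```text
time: 18.38
ee_pos: [0.5159, -0.1149, 0.522]
tcp_rot: [179.9, 0.1, 126.7]
wrist_force: [0.3, 0.6, -1.7]
opening: 0.013
grasp_force: 48.8
```

Run:
```python
from h import *
o,c,im=look("w7",1)
d=dot(im,(327,357));print(d)
for p,_ in d: print(hand("w7",p,o))
plan([.3694,-.2548,o['ee_pos'][2]],134.3,16,-1)
```

```text
18.4333 [ 0.51614031 -0.11495641  0.52076656] [1.79953492e+02 5.82068042e-02 1.26669689e+02] q6 40.774717894953184 op 0.012788760588004355
[]
-0.04 -0.31 -0.00 0 0 -0.08 -1;-0.04 -0.31 -0.00 0 0 -0.08 -1;-0.03 -0.32 -0.00 0 0 -0.08 -1;-0.03 -0.32 -0.00 0 0 -0.08 -1;-0.03 -0.32 -0.00 0 0 -0.08 -1;-0.03 -0.32 -0.00 0 0 -0.08 -1;-0.02 -0.32 -0.00 0 0 -0.08 -1;-0.02 -0.32 -0.00 0 0 -0.08 -1
-0.02 -0.32 -0.00 0 0 -0.08 -1;-0.01 -0.32 -0.00 0 0 -0.08 -1;-0.01 -0.32 -0.00 0 0 -0.08 -1;-0.01 -0.32 -0.00 0 0 -0.08 -1;-0.01 -0.32 -0.00 0 0 -0.08 -1;-0.00 -0.32 -0.00 0 0 -0.08 -1;-0.00 -0.32 -0.00 0 0 -0.08 -1;0.00 -0.32 -0.00 0 0 -0.08 -1
```

carry_out(
  targets="-0.04 -0.31 0 0 0 -0.08 -1;-0.04 -0.31 0 0 0 -0.08 -1;-0.03 -0.32 0 0 0 -0.08 -1;-0.03 -0.32 0 0 0 -0.08 -1;-0.03 -0.32 0 0 0 -0.08 -1;-0.03 -0.32 0 0 0 -0.08 -1;-0.02 -0.32 0 0 0 -0.08 -1;-0.02 -0.32 0 0 0 -0.08 -1",
)

```text
time: 19.15
ee_pos: [0.4418, -0.1858, 0.519]
tcp_rot: [-180.0, -0.1, 130.4]
wrist_force: [0.1, -0.1, -1.3]
opening: 0.0134
grasp_force: 48.8
```

carry_out(
  targets="-0.02 -0.32 0 0 0 -0.08 -1;-0.01 -0.32 0 0 0 -0.08 -1;-0.01 -0.32 0 0 0 -0.08 -1;-0.01 -0.32 0 0 0 -0.08 -1;-0.01 -0.32 0 0 0 -0.08 -1;0 -0.32 0 0 0 -0.08 -1;0 -0.32 0 0 0 -0.08 -1;0 -0.32 0 0 0 -0.08 -1",
)

```text
time: 19.82
ee_pos: [0.3671, -0.256, 0.5191]
tcp_rot: [-180.0, -0.1, 134.0]
wrist_force: [0.5, -0.3, -1.7]
opening: 0.0131
grasp_force: 48.8
```

Run:
```python
from h import *
o,c,im=look("w8",2)
g=cv2.cvtColor(np.ascontiguousarray(im),cv2.COLOR_BGR2GRAY);
```

```text
19.9167 [ 0.3667838  -0.25637256  0.51928516] [-1.79969394e+02 -5.40853055e-02  1.33919927e+02] q6 11.132382662644488 op 0.013051606927732988
```

View pics/w8.png

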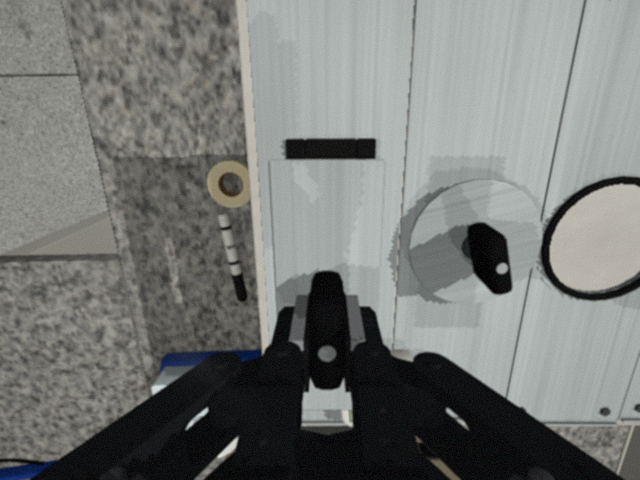

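The long cover is held square. The slot collar's far edge is (286,139)–(376,138), the plate's far edge (269,160)–(384,160), and the dot is at (327,354).

Run:
```python
from h import *
np.set_printoptions(precision=2,suppress=True)
c=cal("w8");o=monitor.get_obs();a=np.radians(o['tcp_rot'][2]);ax=np.array([np.cos(a),np.sin(a)]);ay=np.array([np.sin(a),-np.cos(a)])
def rel(p,z): d=onz(c,p,z)[:,:2]-o['ee_pos'][:2]; return np.c_[d@ax,d@ay]*1e3
im=cv2.imread("pics/w8.png");g=cv2.cvtColor(im,cv2.COLOR_BGR2GRAY)
m=(g<60).astype(np.uint8)
n,l,st,ce=cv2.connectedComponentsWithStats(m); k=l[148,330]; print(st[k])
b=cv2.boxPoints(cv2.minAreaRect(np.argwhere(l==k)[:,::-1].astype(np.float32)));print(b)
print("collar",rel(b,.248)); print("plate",rel([(269,160),(384,160)],o['ee_pos'][2]-.181))
d=dot(im,(327,354));print(d,[hand("w8",p,o) for p,_ in d])
print("slot by w4",np.array([(.3694-o['ee_pos'][0]),(-.2548-o['ee_pos'][1])])@np.c_[ax,ay]*1e3)
k=l[l.shape[0]//2+5,545]; ys,xs=np.where(l==k)if k else ([],[]); print(k,len(xs))
if k:
    P=[(xs[ys==y].min(),y) for y in range(200,285,4) if (ys==y).any()]
    X=onz(c,P,.248)[:,:2]*1e3; A=np.c_[2*X,np.ones(len(X))]; s=np.linalg.lstsq(A,(X**2).sum(1),rcond=None)[0]; print("round",s[:2],np.sqrt(s[2]+s[:2]@s[:2]))
```

```text
[ 286  139   89   20 1717]
[[286. 139.]
 [374. 139.]
 [374. 158.]
 [286. 158.]]
collar [[ 69.78 -27.44]
 [ 69.77  29.75]
 [ 57.67  30.28]
 [ 57.68 -27.9 ]]
plate [[ 66.54 -24.91]
 [ 66.54  22.74]]
[(array([326.08, 353.57]), np.int32(154))] [array([ 1.05, -1.24])]
slot by w4 [-0.6   2.31]
16 1789
round [ 510.77 -118.35] 46.18493075395165
```

carry_out(
  targets="-0.04 0.06 0.2 0 0 -0.05 -1;0 0 0.4 0 0 0 -1;0 0 0.4 0 0 0 -1;0 0 0.4 0 0 0 -1;0 0 0.3 0 0 0 -1;0 0 0.15 0 0 0 -1;0 0 0.1 0 0 0 -1;0 0 0.05 0 0 0 -1",
)

```text
time: 20.63
ee_pos: [0.3708, -0.2548, 0.4393]
tcp_rot: [-180.0, -0.0, 134.3]
wrist_force: [-0.4, 0.6, -1.2]
opening: 0.0136
grasp_force: 48.9
```

carry_out(
  targets="0 0 0.05 0 0 0 -1;0 0 0.05 0 0 0 -1;0 0 0.05 0 0 0 -1;0 0 0.02 0 0 0 -1;0 0 0 0 0 0 -1;0 0 0 0 0 0 -1;0 0 0 0 0 0 -1;0 0 0 0 0 0 -1",
)

```text
time: 21.3
ee_pos: [0.3705, -0.2552, 0.4332]
tcp_rot: [180.0, 0.0, 134.3]
wrist_force: [0.6, 0.1, -2.0]
opening: 0.013
grasp_force: 48.9
```

carry_out(
  targets="0 0 0.04 0 0 0 -1;0 0 0.03 0 0 0 -1;0 0 0 0 0 0 -1;0 0 0 0 0 0 1;0 0 0 0 0 0 1;0 0 0 0 0 0 1;0 0 0 0 0 0 1;0 0 -0.2 0 0 0 1",
)

```text
time: 21.97
ee_pos: [0.3705, -0.2552, 0.4371]
tcp_rot: [-180.0, -0.1, 134.3]
wrist_force: [0.3, 0.4, -0.3]
opening: 0.0731
grasp_force: 0.0
```

carry_out(
  targets="0 0 -0.4 0 0 0 1;0 0 -0.6 0 0 0 1;0 0 -0.6 0 0 0 1;0 0 -0.4 0 0 0 1;0 0 0 0 0 0 1;0 0 0 0 0 0 1;0 0 0 0 0 0 1;0 0 0 0 0 0 1",
)

```text
time: 22.63
ee_pos: [0.3706, -0.2552, 0.5174]
tcp_rot: [-180.0, -0.1, 134.3]
wrist_force: [0.3, 0.6, 0.5]
opening: 0.0856
grasp_force: 0.0
```

Run:
```python
from h import *
o,c,im=look("w9",0)
g=proj(c,[[.3705,-.2552,.291],[.3705,-.2552,.299],[.441,-.185,.295]])
print(g,dot(im,g[0],20),dot(im,g[2],20))
plan([.441,-.185,o['ee_pos'][2]],150.6,8,1)
```

```text
22.6333 [ 0.37057763 -0.25521082  0.51739277] [-1.79986057e+02 -8.12192316e-02  1.34288417e+02] q6 11.156510629862273 op 0.08558694759463734
[[327.08273903 265.10909966]
 [327.10153731 270.57215357]
 [497.90068266 266.17715013]] [(array([326.8877551 , 265.12244898]), np.int32(98))] [(array([497.13541667, 267.77083333]), np.int32(96))]
0.00 0.31 0.00 0 0 -0.36 1;-0.01 0.31 0.00 0 0 -0.36 1;-0.02 0.31 0.00 0 0 -0.36 1;-0.03 0.31 0.00 0 0 -0.36 1;-0.04 0.31 0.00 0 0 -0.36 1;-0.05 0.31 0.00 0 0 -0.36 1;-0.06 0.30 0.00 0 0 -0.36 1;-0.07 0.30 0.00 0 0 -0.36 1
```

The long cover's dot matches the seated height. Now the round cover.

carry_out(
  targets="0 0.31 0 0 0 -0.36 1;-0.01 0.31 0 0 0 -0.36 1;-0.02 0.31 0 0 0 -0.36 1;-0.03 0.31 0 0 0 -0.36 1;-0.04 0.31 0 0 0 -0.36 1;-0.05 0.31 0 0 0 -0.36 1;-0.06 0.3 0 0 0 -0.36 1;-0.07 0.3 0 0 0 -0.36 1",
)

```text
time: 23.35
ee_pos: [0.4412, -0.1843, 0.5178]
tcp_rot: [-180.0, -0.0, 150.9]
wrist_force: [-0.3, -0.1, 0.7]
opening: 0.0853
grasp_force: 0.0
```

carry_out(
  targets="0 0 0.2 0 0 0 1;0 0 0.3 0 0 0 1;0 0 0.3 0 0 0 1;0 0 0.3 0 0 0 1;0 0 0.3 0 0 0 1;0 0 0.3 0 0 0 1;0 0 0.2 0 0 0 1;0 0 0.1 0 0 0 1",
)

```text
time: 24.02
ee_pos: [0.4405, -0.185, 0.4368]
tcp_rot: [-180.0, -0.1, 150.8]
wrist_force: [1.2, 0.9, 0.0]
opening: 0.0856
grasp_force: 0.0
```

carry_out(
  targets="0 0 0.05 0 0 0 -1;0 0 0 0 0 0 -1;0 0 0 0 0 0 -1;0 0 0 0 0 0 -1;0 0 0 0 0 0 -1;0 0 0 0 0 0 -1;0 0 0 0 0 0 -1;0 0 0 0 0 0 -1",
)

```text
time: 24.68
ee_pos: [0.4408, -0.1849, 0.4368]
tcp_rot: [180.0, 0.0, 150.8]
wrist_force: [0.3, -0.0, 5.0]
opening: 0.0132
grasp_force: 50.0
```

carry_out(
  targets="0 0 -0.1 0 0 0 -1;0 0 -0.2 0 0 0 -1;0 0 -0.35 0 0 0 -1;0 0 -0.4 0 0 0 -1;0 0 -0.4 0 0 0 -1;0 0 -0.35 0 0 0 -1;0 0 -0.2 0 0 0 -1;0 0 0 0 0 0 -1",
)

```text
time: 25.35
ee_pos: [0.4407, -0.1849, 0.518]
tcp_rot: [180.0, 0.1, 150.8]
wrist_force: [0.2, -0.8, -1.5]
opening: 0.0129
grasp_force: 49.1
```

Run:
```python
from h import *
o,c,im=look("w10",1)
g=cv2.cvtColor(np.ascontiguousarray(im),cv2.COLOR_BGR2GRAY)
d=dot(im,(327,355));print(d,[hand("w10",p,o) for p,_ in d])
# ring outline: dark component near round opening
n,l,st,ce=cv2.connectedComponentsWithStats((g<60).astype(np.uint8))
P=proj(c,[[.511,-.118,.248]])[0];print(P)
for i in range(1,n):
    if st[i,4]>300: print(i,st[i])
plan([.511,-.118,o['ee_pos'][2]],150.6,8,-1)
```

```text
25.4 [ 0.44089865 -0.1849896   0.51671416] [1.79995442e+02 4.59603405e-02 1.50793684e+02] q6 6.44480729066063 op 0.013568332644311419
[(array([326.81410256, 355.76923077]), np.int32(156))] [array([-0.15314774, -0.41233808])]
[453.81796113 277.70619487]
24 [ 132   81  120  220 3413]
49 [ 149  179   51   71 2410]
59 [ 406  218  114  115 1972]
65 [ 505  245  135  121 4805]
76 [   30   273   595   207 54533]
84 [  27  284   68   30 1033]
105 [  0 427  17  53 469]
-0.09 0.29 -0.00 0 0 0.00 -1;-0.09 0.29 -0.00 0 0 0.00 -1;-0.09 0.29 -0.00 0 0 0.00 -1;-0.09 0.29 -0.00 0 0 0.00 -1;-0.09 0.29 -0.00 0 0 0.00 -1;-0.09 0.29 -0.00 0 0 0.00 -1;-0.09 0.29 -0.00 0 0 0.00 -1;-0.09 0.29 -0.00 0 0 0.00 -1
```

Run:
```python
from h import *
from scipy.optimize import least_squares
for nm in("w10","w6","w2"):
    c=cal(nm);im=cv2.imread(f"pics/{nm}.png");g=cv2.cvtColor(im,cv2.COLOR_BGR2GRAY)
    e=(g<60).astype(np.uint8); m,_=np.nonzero(e),0
    C=proj(c,[[.511,-.118,.248]])[0]
    ys,xs=np.nonzero(e); X=onz(c,np.c_[xs,ys],.248)[:,:2]*1e3
    s=np.array([511,-118.])
    for it in range(6):   # ring pixels only: between opening radius 42 and collar 47.5
        r=np.hypot(*(X-s).T); k=(r>40)&(r<49.5)
        f=least_squares(lambda p:np.hypot(*(X[k]-p[:2]).T)-p[2],[*s,44.5],loss="soft_l1"); s=f.x[:2]
    print(nm,f.x,k.sum())
```

```text
w10 [ 511.47972014 -117.72164167   43.6396308 ] 1952
w6 [ 513.34395874 -115.28319112   43.65123023] 1720
w2 [ 514.42518673 -114.94384455   43.84298385] 2018
```

carry_out(
  targets="-0.08 0.3 0 0 0 0 -1;-0.08 0.3 0 0 0 0 -1;-0.08 0.3 0 0 0 0 -1;-0.08 0.3 0 0 0 0 -1;-0.08 0.3 0 0 0 0 -1;-0.08 0.3 0 0 0 0 -1;-0.08 0.3 0 0 0 0 -1;-0.08 0.3 0 0 0 0 -1",
)

```text
time: 26.12
ee_pos: [0.5109, -0.1125, 0.5162]
tcp_rot: [-180.0, -0.0, 150.8]
wrist_force: [-0.4, 0.7, -2.9]
opening: 0.0129
grasp_force: 49.1
```

Run:
```python
from h import *
from scipy.optimize import least_squares
o,c,im=look("w11",2); g=cv2.cvtColor(np.ascontiguousarray(im),cv2.COLOR_BGR2GRAY)
ys,xs=np.nonzero(g<60); k0=ys<250; X=onz(c,np.c_[xs,ys][k0],.248)[:,:2]*1e3
s=np.array([512.8,-115.2])
for it in range(6):
    r=np.hypot(*(X-s).T); k=(r>41)&(r<48.5)
    f=least_squares(lambda p:np.hypot(*(X[k]-p).T)-43.7,s,loss="soft_l1"); s=f.x[:2]
print(f.x,k.sum()); d=dot(im,(327,355)); print([hand("w11",p,o) for p,_ in d])
t=[512.8e-3,-115.2e-3]; plan([*t,o['ee_pos'][2]],o['tcp_rot'][2],1,-1)
```

```text
26.2167 [ 0.51135592 -0.11223896  0.51568693] [ 1.79994619e+02 -4.35857498e-02  1.50890398e+02] q6 16.726126503784254 op 0.01322771882408151
[ 512.83784202 -116.40602421] 1035
[array([ 0.13191508, -0.39239175])]
-0.07 -0.03 0.01 0 0 -0.00 -1
```

carry_out(
  targets="-0.08 -0.04 0.2 0 0 0 -1;0 0 0.4 0 0 0 -1;0 0 0.4 0 0 0 -1;0 0 0.4 0 0 0 -1;0 0 0.25 0 0 0 -1;0 0 0.1 0 0 0 -1;0 0 0.1 0 0 0 -1;0 0 0.05 0 0 0 -1",
)

```text
time: 26.93
ee_pos: [0.5117, -0.1169, 0.4402]
tcp_rot: [-180.0, 0.0, 150.8]
wrist_force: [-1.4, 0.1, -2.5]
opening: 0.0129
grasp_force: 49.1
```

carry_out(
  targets="0 0 0.05 0 0 0 -1;0 0 0.05 0 0 0 -1;0 0 0.05 0 0 0 -1;0 0 0.02 0 0 0 -1;0 0 0 0 0 0 -1;0 0 0 0 0 0 -1;0 0 0 0 0 0 -1;0 0 0 0 0 0 -1",
)

```text
time: 27.6
ee_pos: [0.512, -0.1166, 0.4336]
tcp_rot: [180.0, 0.0, 150.8]
wrist_force: [-0.1, -0.2, -2.3]
opening: 0.0129
grasp_force: 49.1
```

carry_out(
  targets="0 0 0.04 0 0 0 -1;0 0 0.02 0 0 0 -1;0 0 0 0 0 0 -1;0 0 0 0 0 0 1;0 0 0 0 0 0 1;0 0 0 0 0 0 1;0 0 0 0 0 0 1;0 0 -0.2 0 0 0 1",
)

```text
time: 28.27
ee_pos: [0.5119, -0.1166, 0.4378]
tcp_rot: [-180.0, -0.1, 150.8]
wrist_force: [-0.4, -0.6, -0.9]
opening: 0.0728
grasp_force: 0.0
```

carry_out(
  targets="0 0 -0.4 0 0 0 1;0 0 -0.6 0 0 0 1;0 0 -0.6 0 0 0 1;0 0 -0.6 0 0 0 1;0 0 -0.3 0 0 0 1;0 0 0 0 0 0 1;0 0 0 0 0 0 1;0 0 0 0 0 0 1",
)

```text
time: 28.93
ee_pos: [0.5122, -0.1167, 0.5381]
tcp_rot: [-180.0, -0.1, 150.8]
wrist_force: [0.0, -0.7, 0.3]
opening: 0.0852
grasp_force: 0.0
```

Run:
```python
from h import *
o,c,im=look("w12",2)
g=proj(c,[[.512,-.1166,.291],[.512,-.1166,.299]]);print(g,dot(im,g[0],20))
```

```text
29.0333 [ 0.5120434  -0.11661321  0.53789872] [-1.79969428e+02 -1.01615392e-01  1.50791262e+02] q6 16.37908664597374 op 0.08513479329286135
[[327.49405427 252.97801279]
 [327.52106731 257.55615408]] [(array([326.90410959, 254.75342466]), np.int32(73))]
```

View pics/w12.png

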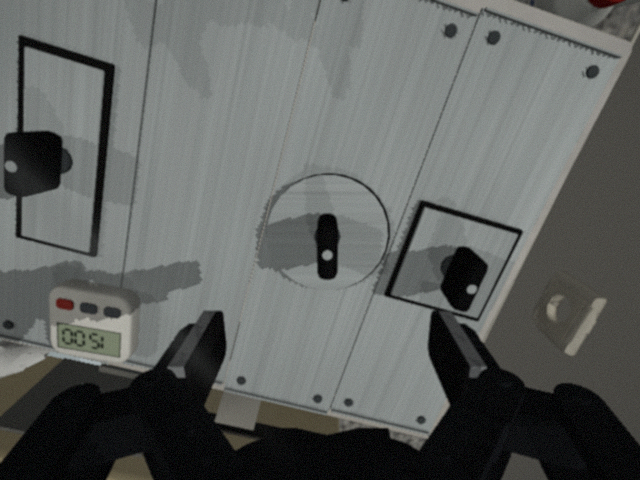

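All three covers lie flat: round (327,235), square (455,260) and long (65,150), each with a thin, even collar line. The timer at (93,320) is undisturbed. Handing in.

```bash
python3 -c "
from workcell import bot
print(bot.job_done())"
```

```text
the job is handed in; nothing more can be done
None
```

I put all three covers into their matching openings and handed the job in at about 29 s; in the last picture each plate looks flat on its collar and the timer was not touched.

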